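# Withdraw the red interlock key through its guard slot

## Robot

A 7-joint arm with a two-finger parallel gripper is mounted at the origin on the work surface; the furniture and walls round the work are solid. World frame = base frame: x ahead of the robot, y to its left, z up, the work surface at z = 0. Lengths are in mm, angles in rad, forces in N, time in s.
With the tool pointing down it reaches from about 400 to 850 mm from the base axis. Payload 6.9 kg.
Tool frame: the origin (TCP) lies between the finger pads; the fingertips stand 22 mm ahead of it and the grasp point (between the pads) lies 3 mm ahead of it; z points along the fingers, y is the line along which they close (so a half turn about z gives the same grasp; the last joint's range is limited). The gripper opens to 85 mm and grips with 20 to 120 N. Pads are 22 mm wide; open, the fingers measure 114 mm over their backs; the gripper's body (76 mm by 85 mm) begins 54 mm behind the grasp point. The pads swing forward as they close: fully open they stand 13 mm farther back than shut.
Start: joints at [-1.183, 0.507, -0.238, 1.5, 0.126, 1.149, -0.155], TCP at [174.423, 600.157, 253.275] pointing down, gripper open.
Joint ranges: [-3.08, 3.08], [-0.24, 2.05], [-1.43, 1.35], [0, 2.5], [-1.52, 4.66], [0.17, 1.96], [-2.89, 2.89]. Speed limits (rad/s): [2.39, 2.39, 3.14, 3.14, 3.14, 3.14, 3.14].

## Interface

Orientations are given as a unit quaternion [w, x, y, z].
In Python, from bench import * gives the robot as it stands.
- The arm moves only by the shell command python3 -m crank 'ROWS' [OPENING] [FORCE]. ROWS is JSON, a list of rows, each a list of 2 entries, a list of its own where there are three numbers: the shift along the tool's x, y, z in m, then the turn, a rotation vector about the tool's x, y, z in degrees. A call has 1 to 12 rows; each row is the pose to reach, as a shift and turn from the pose commanded when the call began, along the tool's axes at that moment; what a row does not reach only later rows make up. A row lasts 1/12 s, in which the tool goes at most 41.7 mm and 7.16 degrees, less where a joint would pass 70% of its speed; a pose out of reach is approached as far as the arm can. A call with a gripper value outside its range is refused whole. OPENING is the closure in counts, from 0 (fully open) to 255 (shut), set as the call begins (- or left out, the last holds). The fingers move at their own pace and stop on an object; FORCE is the grip in N (left out, the last holds). Time passes only in rows, so rows that repeat a pose let the fingers close. It gives the time, the measured TCP pose, the force, the opening and the grip force at its end, in the units of the state.
- get_state(): the state, without advancing time (a new reading comes with each control period).
- read_camera(name): name is "side" or "top" or "wrist"; returns a dict with "image" (420x560x3 uint8, blue, green, red), "camera_matrix" (3x3 intrinsics, pixels), "view" (4x4, takes a point from world to camera coordinates). Camera axes: x right, y up, looking along -z (the intrinsics and any distortion apply to the point x, -y, -z); pixel columns grow to the right and rows downward; lengths in mm; the calibration is good to about 2 mm. A picture is of the moment at which its call begins. There is no depth.
- hand_in(): hands the job in; it is judged then, once.
The state is a dict: "t": time; "q": joint angles; "joint_vel": joint speeds; "effort": joint torques, N m; "ee_pos": TCP position; "eef_rot": TCP orientation; "wrist_force": force on the tool from outside, world axes, zero at the start; "wrist_torque": the same for the moment, N m; "gripper_width": opening from 0.0 (shut) to 1.0 (fully open); "gripper_force": force on a finger pad.
Only numpy, scipy, OpenCV 4.12 (cv2) and the standard library are available. Lean on these libraries where they do the work, as an engineer would, in place of code of your own. Each camera call takes 0.05 s, during which the arm holds its last target. There are 200 camera calls.

## Task

Take the red-handled interlock key out of its block: turn it until its cross foot lines up with the slot in the yellow guard plate, draw it straight up through the slot, and stand it upright on its foot in the grey key tray. Leave the blue-handled key where it is in its own block.

Things in the scene. Friction and masses are not known exactly. Their poses are not given: they have to be found in the camera images.
- red_key: T-key with red handle, 0.2 kg. Origin: centre of its foot's underside, z up the stem. Steel foot 70 (x) x 24 (y) x 10 mm high; 14 mm stem, 20 mm collar at z 58-62; flat handle 44 (x) x 14 (y) mm, z 62-104: grip across the 14. Handle and foot are parallel; a half turn looks the same. At the start it stands on red_block's base plate within 7 mm of the slot's centre, foot 54 to 90 deg across the slot.
- red_block: Fixed block holding the red key, on the left or right, 112 x 112 mm. Origin: centre of its underside, z up. Grey base plate (top z 8 mm), corner standoffs, yellow guard plate z 40-46 mm (screw heads to 49) with a central through slot 88 (along x) x 44 mm (y). The foot passes only within 15 deg of the slot's direction, either way round; between the plates, under the slot, it turns freely.
- blue_key: T-key with blue handle, else like the red one (same sizes, origin, axes), standing in a second block of the same kind (not listed), within 7 mm of that block's centre; that guard plate's top is 38 mm above this key's origin. To be left alone.
- key_tray: Grey shallow tray with a dark mat, fixed to the bench between the two blocks, empty: 130 x 130 mm outside, 120 x 120 mm inside, walls 22 mm high. Origin: centre of its underside, z up; its inner floor is 5 mm above the origin.
Mind the look-alikes: they are no part of the job. There is more than one size of the key_tray; the job needs the smaller.

How it is judged (in metres and radians):
On the way, in this order (a step that is already met when the one before it is completed fails the run):
1. the red key is turned in line with the slot while its foot is still under the guard plate (angle between the x axis of red_key and the x axis of red_block, either way round below 0.3 rad and z of red_key in the frame of red_block below 0.032 m and horizontal distance between red_key and red_block below 0.05 m).
2. the red key's foot has come up through the slot, above the guard plate (z of red_key in the frame of red_block above 0.044 m and horizontal distance between red_key and red_block below 0.04 m).
At the end, for the whole second after the job is handed in: The red key stands upright (within 10 degrees) on the floor of the grey tray, its axis within 50 mm of the tray's centre along each of the tray's sides, at rest and released; the blue key stands within 20 mm of where it was, in its own block (x of red_key in the frame of key_tray between -0.05 and 0.05 m and y of red_key in the frame of key_tray between -0.05 and 0.05 m and z of red_key in the frame of key_tray between 0.002 and 0.01 m and angle between red_key's own z axis and vertical below 0.17 rad and linear speed of red_key below 0.02 m/s and contact force between red_key and the fingers below 0.1 N and distance of blue_key from where it was at the start of the episode below 0.02 m); the robot touches nothing.
It fails at once if the blue key is moved more than 20 mm from its place (distance of blue_key from where it was at the start of the episode above 0.02 m).
It also fails if it takes over 42 s, if anything falls off the work surface, if the arm or the gripper's body presses on something with over 40 N, if the wrist force passes 120 N, or if a joint passes its speed limit or range.

## Working session

There is one attempt and no reset: what is moved stays moved. The work goes in short steps, Python scripts to look and compute and a shell command to move; the robot and the scene stay as the last step left them, time stands still between calls to the robot, and variables do not carry over. Pictures are saved under pics/ and viewed, at most 10 in all, crops included, and the job is handed in when it is done.

```bash
mkdir -p pics; ls
python3 - <<'E'
from bench import *
import cv2,numpy as np
s=get_state();print(s['t'],s['ee_pos'],s['eef_rot'],s['gripper_width'])
for n in ('top','side'):
    c=read_camera(n);cv2.imwrite(f'pics/{n}0.png',c['image']);np.savez(f'{n}0.npz',**c)
    print(n,c['camera_matrix'].tolist(),np.round(c['view'],4).tolist(),[k for k in c])
E
```

```text
pics
0.0 [174.35552848 599.70843473 252.43906294] [-1.05508690e-04  1.40941549e-01  9.90017528e-01 -8.73047473e-04] 1.00136086957971
top [[381.50271648638886, 0.0, 275.63482014916724], [0.0, 381.50271648638886, 209.31607430244551], [0.0, 0.0, 1.0]] [[0.01, -0.9999, -0.011, -1.3007], [0.9967, 0.0091, 0.0808, -455.157], [-0.0807, -0.0118, 0.9967, -896.9334], [0.0, 0.0, 0.0, 1.0]] ['image', 'camera_matrix', 'view']
side [[389.1277222028196, 0.0, 277.8624474450173], [0.0, 389.1277222028196, 211.50948451854185], [0.0, 0.0, 1.0]] [[-0.9615, -0.2748, -0.0039, 461.5925], [0.1784, -0.6347, 0.7519, -113.8407], [-0.209, 0.7223, 0.6593, -779.9889], [0.0, 0.0, 0.0, 1.0]] ['image', 'camera_matrix', 'view']
```

View pics/top0.png

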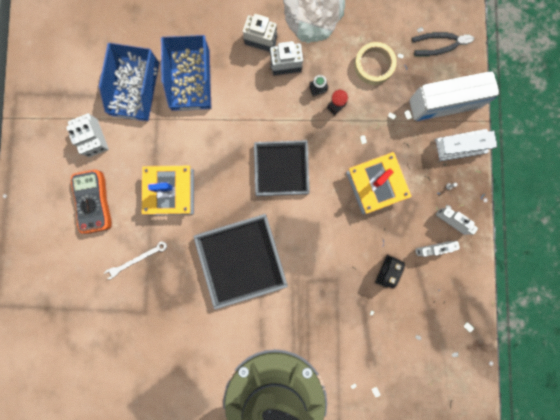

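View pics/side0.png

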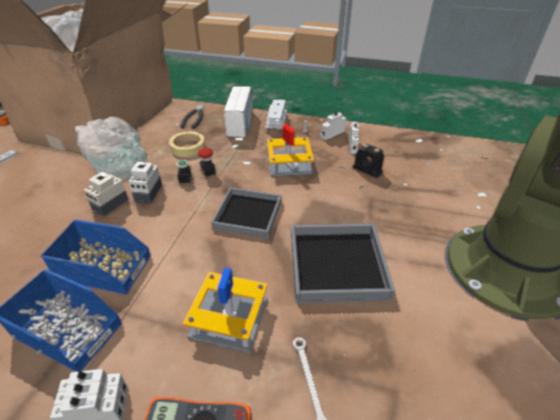

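Top view: the red-handled key is at (383,178) in the right-hand yellow block. Look-alikes are the red-capped button (338,100), the blue key (160,187), the small tray (281,168) and the large tray (240,262). I choose the key at (383,178) and the small tray at (281,168), which lies between the blocks.

```bash
cat > h.py <<'E'
import cv2,numpy as np
def ray(c,uv):
    V=c['view'];K=c['camera_matrix'];R=V[:3,:3]
    p=np.array([(uv[0]-K[0,2])/K[0,0],-(uv[1]-K[1,2])/K[1,1],-1.])
    return -R.T@V[:3,3],R.T@p
def onz(c,uv,z):
    o,d=ray(c,uv);return o+d*(z-o[2])/d[2]
def tri(c1,a,c2,b):
    o,d=ray(c1,a);p,e=ray(c2,b)
    s=np.linalg.lstsq(np.c_[d,-e],p-o,rcond=None)[0]
    P,Q=o+s[0]*d,p+s[1]*e
    return (P+Q)/2,np.linalg.norm(P-Q)
def mask(im,lo,hi):
    return cv2.inRange(cv2.cvtColor(im,cv2.COLOR_BGR2HSV),lo,hi)
def red(im): return mask(im,(0,150,90),(7,255,255))|mask(im,(173,150,90),(180,255,255))
def yel(im): return mask(im,(20,150,120),(32,255,255))
def blobs(m,amin=60):
    cs=cv2.findContours(m,cv2.RETR_EXTERNAL,cv2.CHAIN_APPROX_NONE)[0]
    return [c for c in sorted(cs,key=cv2.contourArea,reverse=True) if cv2.contourArea(c)>amin]
def rectz(c,cnt,z):
    P=np.array([onz(c,u,z)[:2] for u in cnt[:,0].astype(float)],np.float32)
    return cv2.minAreaRect(P)
E
python3 - <<'E'
from h import *
C={n:dict(np.load(n+'0.npz')) for n in('top','side')}
for n,c in C.items():
    im=c['image']
    for nm,m,z in(('red',red(im),104),('yel',yel(im),46),('blue',mask(im,(105,150,90),(120,255,255)),104)):
        for b in blobs(m):
            r=cv2.minAreaRect(b);print(n,nm,np.round(r[0],1),cv2.contourArea(b),'->',np.round(np.r_[rectz(c,b,z)[0],rectz(c,b,z)[1],rectz(c,b,z)[2]],1))
c=C['top'];im=c['image']
g=mask(im,(0,0,0),(180,255,75))
for b in blobs(g,800):
    r=rectz(c,b,5);print('dark',np.round(cv2.minAreaRect(b)[0]),np.round(np.r_[r[0],r[1],r[2]],1))
cv2.imwrite('pics/crop1.png',cv2.resize(im[135:235,320:440],None,fx=5,fy=5,interpolation=cv2.INTER_CUBIC))
E
```

```text
top red [339.5  97.5] 150.5 -> [ 698.9 -137.4   28.9   34.3   89.9]
top red [383.3 177.3] 105.0 -> [ 520.6 -232.1   13.8   46.9   45.3]
top yel [379.5 182.3] 2181.5 -> [ 518.4 -239.4  112.8  111.9   20.7]
top yel [165.5 189.5] 2094.0 -> [497.2 261.3 109.3 110.9   1.9]
top blue [108.6  79.7] 519.5 -> [737.3 380.2 160.4  37.7   6.8]
top blue [169.2  73.6] 426.0 -> [752.5 244.2 162.4  29.2   5.8]
top blue [146.4  84.3] 414.0 -> [727.5 294.7  29.3 157.5  85.5]
top blue [160.  186.5] 109.5 -> [496.1 256.1  15.5  48.5   0.5]
top blue [205.  72.] 96.0 -> [756.1 163.7 106.7  13.5   1.4]
side red [288. 134.] 169.0 -> [ 516.1 -219.5   30.6   98.5   14.2]
side red [204.5 152.5] 86.5 -> [682.7 -83.1  30.3  39.8  23.3]
side yel [224.7 304.1] 2198.5 -> [496.5 261.1 113.  114.8   1.7]
side yel [290.5 150. ] 544.5 -> [ 516.6 -239.7  112.6  118.7   19.5]
side blue [ 66.1 303.5] 4390.0 -> [717.7 367.5 158.  209.   86.6]
side blue [110.  237.1] 1137.0 -> [736.  221.4  51.3 175.7  86.2]
side blue [224.9 285.2] 279.5 -> [491.6 265.6  18.8  67.9  12. ]
dark [241. 260.] [332.7  86.3 162.3 160.4  17.4]
dark [281. 167.] [559.9  -9.7 116.5 116.1   2.7]
```

View pics/crop1.png

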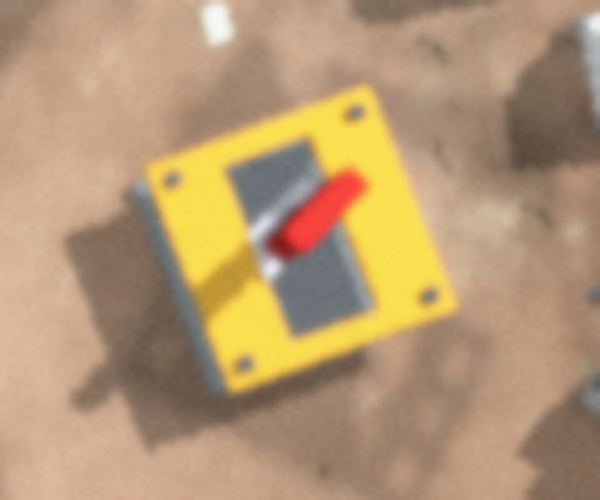

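The crop shows the red key standing in the yellow block. The slot runs from (270,150) to (330,320), about 20° from world x. The handle runs from (285,245) to (355,180), about -45°, so the key needs about +65°. I'm setting out with a first leg towards the middle.

```bash
python3 -m crank '[[[-0.463,-0.282,0],[0,0,28]],[[-0.463,-0.282,0],[0,0,28]],[[-0.463,-0.282,0],[0,0,28]],[[-0.463,-0.282,0],[0,0,28]],[[-0.463,-0.282,0],[0,0,28]],[[-0.463,-0.282,0],[0,0,28]],[[-0.463,-0.282,0],[0,0,28]],[[-0.463,-0.282,0],[0,0,28]],[[-0.463,-0.282,0],[0,0,28]],[[-0.463,-0.282,0],[0,0,28]],[[-0.463,-0.282,0],[0,0,28]],[[-0.463,-0.282,0],[0,0,28]]]'
cat > go.py <<'E'
# go.py x y z closing_deg : shift (mm) and turn from the measured pose, tool axes
import sys,numpy as np
from bench import *
from scipy.spatial.transform import Rotation as R
x,y,z,a=map(float,sys.argv[1:5]);s=get_state();w=s['eef_rot']
r=R.from_quat(np.r_[w[1:],w[0]]);a=np.radians(a)
Y=np.array([np.cos(a),np.sin(a),0])
if Y@r.as_matrix()[:,1]<0 and len(sys.argv)<6: Y=-Y
T=R.from_matrix(np.c_[np.cross(Y,[0,0,-1]),Y,[0,0,-1]])
print('t',s['t'],'pos',np.round(s['ee_pos'],1),'yaw',np.degrees(np.arctan2(*r.as_matrix()[1::-1,1])).round(1),'q',np.round(s['q'],2),'F',np.round(s['wrist_force'],1),s['gripper_width'],s['gripper_force'])
print('shift mm',np.round(r.inv().apply(np.array([x,y,z])-s['ee_pos']),1),'turn',np.round(np.degrees((r.inv()*T).as_rotvec()),1))
E
python3 go.py 519 -233 230 45
```

```text
t: 1.1
ee_pos: [512.8, 229.4, 253.1]
eef_rot: [-0.0, 0.376, 0.927, -0.0]
wrist_force: [0.5, 0.9, 0.2]
gripper_width: 0.999
gripper_force: 0.0
t 1.1 pos [512.8 229.4 253.1] yaw 45.8 q [-0.45  0.4  -0.02  1.67  0.01  1.07  0.33] F [0.5 0.9 0.2] 0.998533203734606 0.0
shift mm [-326.8 -327.2   23.2] turn [-0.  -0.   0.8]
```

```bash
python3 -m crank '[[[-0.327,-0.327,0.023],[0,0,0.8]],[[-0.327,-0.327,0.023],[0,0,0.8]],[[-0.327,-0.327,0.023],[0,0,0.8]],[[-0.327,-0.327,0.023],[0,0,0.8]],[[-0.327,-0.327,0.023],[0,0,0.8]],[[-0.327,-0.327,0.023],[0,0,0.8]],[[-0.327,-0.327,0.023],[0,0,0.8]],[[-0.327,-0.327,0.023],[0,0,0.8]],[[-0.327,-0.327,0.023],[0,0,0.8]],[[-0.327,-0.327,0.023],[0,0,0.8]],[[-0.327,-0.327,0.023],[0,0,0.8]],[[-0.327,-0.327,0.023],[0,0,0.8]]]'
python3 -m crank '[[[0,0,0],[0,0,0]],[[0,0,0],[0,0,0]]]'
python3 go.py 519 -233 230 45
python3 - <<'E'
from bench import *
from h import *
c=read_camera('wrist');im=c['image'];cv2.imwrite('pics/w1.png',im);np.savez('w1.npz',**c)
for nm,m,z in(('red',red(im),112),('yel',yel(im),46)):
    for b in blobs(m,300):
        r=rectz(c,b,z);print(nm,np.round(cv2.minAreaRect(b)[0]),cv2.contourArea(b),np.round(np.r_[r[0],r[1],r[2]],1))
E
```

```text
t: 2.1
ee_pos: [516.1, -240.5, 229.6]
eef_rot: [0.0, 0.387, 0.922, -0.003]
wrist_force: [-0.5, -0.5, 0.5]
gripper_width: 0.994
gripper_force: 0.0
t: 2.27
ee_pos: [518.1, -230.7, 229.8]
eef_rot: [-0.001, 0.383, 0.924, 0.0]
wrist_force: [1.1, 1.5, -0.1]
gripper_width: 0.993
gripper_force: 0.0
t 2.2667 pos [ 518.1 -230.7  229.8] yaw 45.0 q [ 0.31  0.44  0.09  1.69 -0.05  1.02  1.21] F [ 1.1  1.5 -0.1] 0.9934794247401129 0.0
shift mm [-2.3 -1.  -0.2] turn [ 0.  -0.1 -0. ]
red [493. 279.] 1226.5 [ 673.4 -152.    31.6   31.3   22.4]
red [272. 210.] 1058.5 [ 518.  -232.6   13.5   48.3   45.3]
yel [266. 196.] 14769.0 [ 518.4 -241.   112.9  112.4   20.9]
```

View pics/w1.png

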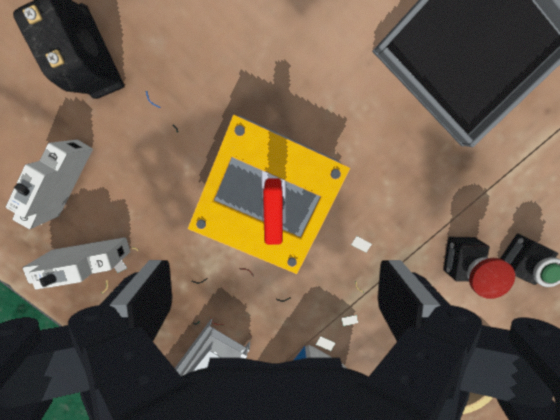

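Wrist view: the handle is at (272,210), upright in the image and square between the fingers. The slot is centred at (267,196). I'm going down and then gripping.

```bash
python3 -m crank '[[[-0.002,-0.001,0.03],[0,0,0]],[[-0.002,-0.001,0.06],[0,0,0]],[[-0.002,-0.001,0.09],[0,0,0]],[[-0.002,-0.001,0.11],[0,0,0]],[[-0.002,-0.001,0.125],[0,0,0]],[[-0.002,-0.001,0.135],[0,0,0]],[[-0.002,-0.001,0.135],[0,0,0]],[[-0.002,-0.001,0.135],[0,0,0]]]'
python3 -m crank '[[[0,0,0],[0,0,0]],[[0,0,0],[0,0,0]],[[0,0,0],[0,0,0]],[[0,0,0],[0,0,0]],[[0,0,0],[0,0,0]],[[0,0,0],[0,0,0]],[[0,0,0],[0,0,0]],[[0,0,0],[0,0,0]],[[0,0,0],[0,0,0]],[[0,0,0],[0,0,0]]]' 255 50
python3 go.py 518.5 -239.5 101 110
```

```text
t: 2.98
ee_pos: [519.4, -232.1, 95.5]
eef_rot: [-0.0, 0.382, 0.924, 0.0]
wrist_force: [0.3, -0.8, 0.9]
gripper_width: 1.001
gripper_force: 0.0
t: 3.82
ee_pos: [519.2, -233.5, 95.7]
eef_rot: [0.0, 0.383, 0.924, -0.0]
wrist_force: [0.2, 0.2, 5.3]
gripper_width: 0.157
gripper_force: 49.6
t 3.8167 pos [ 519.2 -233.5   95.7] yaw 45.0 q [ 0.33  0.59  0.08  1.85 -0.07  0.7   1.23] F [0.2 0.2 5.3] 0.1569102856561206 49.602171778678894
shift mm [-3.8 -4.8 -5.3] turn [ -0.   0. -65.]
```

```bash
python3 -m crank '[[[0,0,-0.003],[0,0,0]],[[-0.001,-0.001,-0.006],[0,0,0]],[[-0.002,-0.003,-0.006],[0,0,-5]],[[-0.003,-0.005,-0.006],[0,0,-11]],[[-0.004,-0.005,-0.006],[0,0,-17]],[[-0.004,-0.005,-0.006],[0,0,-23]],[[-0.004,-0.005,-0.006],[0,0,-29]],[[-0.004,-0.005,-0.006],[0,0,-35]],[[-0.004,-0.005,-0.006],[0,0,-41]],[[-0.004,-0.005,-0.006],[0,0,-47]],[[-0.004,-0.005,-0.006],[0,0,-53]],[[-0.004,-0.005,-0.006],[0,0,-58]]]'
python3 -m crank '[[[0,0,0],[0,0,-4]],[[0,0,0],[0,0,-8]],[[0,0,0],[0,0,-8]],[[0,0,0],[0,0,-8]]]'
python3 go.py 518.5 -240 101 110.8
python3 - <<'E'
from bench import *
from h import *
c=read_camera('wrist');im=c['image'];cv2.imwrite('pics/w2.png',im)
d=read_camera('top');e=read_camera('side')
for n,k in(('wrist',c),('top',d)):
    for nm,m,z in(('red',red(k['image']),118),('yel',yel(k['image']),46)):
        for b in blobs(m,60)[:3]:
            r=rectz(k,b,z);print(n,nm,np.round(cv2.minAreaRect(b)[0]),np.round(np.r_[r[0],r[1],r[2]],1))
v=cv2.resize(e['image'][100:200,220:360],None,fx=4,fy=4);cv2.imwrite('pics/w2.png',np.hstack([cv2.resize(im[60:360,60:460],(400,300)),cv2.resize(v,(400,300))]))
E
```

```text
t: 4.82
ee_pos: [518.0, -239.8, 101.1]
eef_rot: [-0.0, -0.116, 0.993, 0.0]
wrist_force: [-1.1, -0.6, -1.4]
gripper_width: 0.16
gripper_force: 48.6
t: 5.15
ee_pos: [518.0, -239.8, 101.1]
eef_rot: [-0.0, -0.181, 0.983, 0.0]
wrist_force: [-0.4, -0.3, -1.8]
gripper_width: 0.157
gripper_force: 48.7
t 5.15 pos [ 518.  -239.8  101.1] yaw 110.9 q [ 0.56  0.59 -0.26  1.84  0.21  0.74  2.12] F [-0.4 -0.3 -1.8] 0.15715975081890984 48.7001895904541
shift mm [-0.4 -0.3  0.1] turn [ 0.  -0.   0.1]
wrist red [275. 294.] [ 512.1 -242.5   51.2   13.3   20.9]
wrist yel [273. 219.] [ 509.6 -244.4   94.1  112.2   20.9]
top red [340.  98.] [ 693.5 -135.2   28.4   33.7   89.9]
top yel [166. 190.] [496.2 262.1 108.7 110.5   0.5]
top yel [379. 182.] [ 518.2 -238.7  112.3  109.9   21.3]
```

View pics/w2.png

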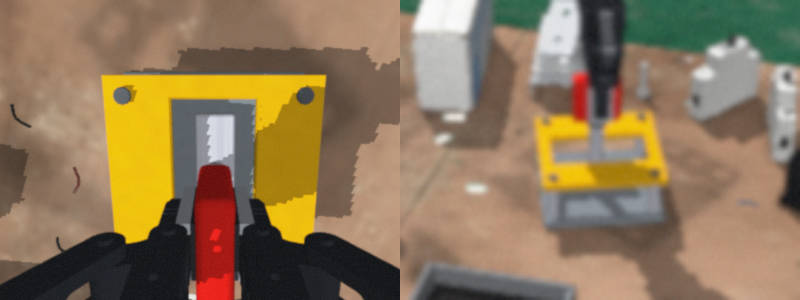

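Wrist crop: the foot's end at (215,115) lies centred and parallel in the slot (172–255). The side crop agrees. Lifting straight up.

```bash
python3 -m crank '[[[0,0,-0.006],[0,0,0]],[[0,0,-0.014],[0,0,0]],[[0,0,-0.022],[0,0,0]],[[0,0,-0.03],[0,0,0]],[[0,0,-0.038],[0,0,0]],[[0,0,-0.046],[0,0,0]],[[0,0,-0.054],[0,0,0]],[[0,0,-0.065],[0,0,0]],[[0,0,-0.08],[0,0,0]],[[0,0,-0.09],[0,0,0]],[[0,0,-0.09],[0,0,0]],[[0,0,-0.09],[0,0,0]]]'
python3 go.py 560 -10 150 92.7
```

```text
t: 6.3
ee_pos: [518.6, -239.8, 191.8]
eef_rot: [0.001, -0.182, 0.983, -0.0]
wrist_force: [-1.0, 0.4, -2.0]
gripper_width: 0.156
gripper_force: 48.9
t 6.3 pos [ 518.6 -239.8  191.8] yaw 111.0 q [ 0.58  0.49 -0.29  1.74  0.17  0.94  2.16] F [-1.   0.4 -2. ] 0.1556074086976749 48.87480676174164
shift mm [-121.   199.7   41.7] turn [-0.   0.1 18.3]
```

```bash
python3 -m crank '[[[-0.012,0.02,0],[0,0,2]],[[-0.026,0.044,0],[0,0,5]],[[-0.042,0.07,0],[0,0,8]],[[-0.058,0.096,0],[0,0,11]],[[-0.074,0.122,0],[0,0,14]],[[-0.088,0.145,0],[0,0,16]],[[-0.1,0.165,0],[0,0,18]],[[-0.11,0.182,0],[0,0,18]],[[-0.117,0.194,0.01],[0,0,18]],[[-0.121,0.2,0.02],[0,0,18]],[[-0.121,0.2,0.04],[0,0,18]],[[-0.121,0.2,0.042],[0,0,18]]]'
python3 -m crank '[[[0,0,0],[0,0,0]],[[0,0,0],[0,0,0]]]'
python3 go.py 560 -10 94 92.7
python3 - <<'E'
from bench import *
from h import *
for n in('top','side'):
    c=read_camera(n);im=c['image']
    x=im[110:230,220:340] if n=='top' else im[140:260,190:310]
    cv2.imwrite('pics/p_%s.png'%n,cv2.resize(x,(400,400)))
cv2.imwrite('pics/p.png',np.hstack([cv2.imread('pics/p_%s.png'%n) for n in('top','side')]))
E
```

```text
t: 7.3
ee_pos: [557.5, -9.7, 145.6]
eef_rot: [-0.003, -0.027, 1.0, -0.0]
wrist_force: [-0.8, -0.2, -1.9]
gripper_width: 0.159
gripper_force: 48.9
t: 7.47
ee_pos: [559.4, -10.6, 149.1]
eef_rot: [-0.001, -0.026, 1.0, -0.0]
wrist_force: [0.2, 0.0, -1.3]
gripper_width: 0.157
gripper_force: 48.9
t 7.4667 pos [559.4 -10.6 149.1] yaw 92.9 q [ 0.12  0.51 -0.22  1.82  0.14  0.83  1.45] F [ 0.2  0.  -1.3] 0.15726925468946748 48.939319252967834
shift mm [-0.7  0.6 55.1] turn [-0.  -0.1  0.2]
```

View pics/p.png

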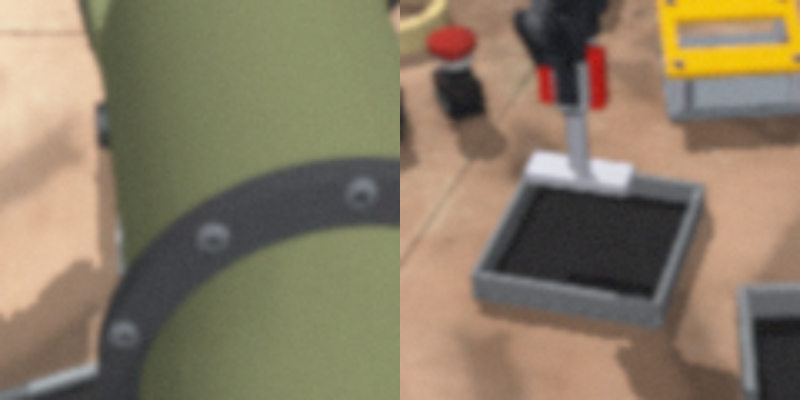

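The side view shows the key hanging upright above the small tray, with its foot at (580,170) in the montage and clear of the walls. Lowering.

```bash
python3 -m crank '[[[0,0,0.01],[0,0,0]],[[0,0,0.022],[0,0,0]],[[0,0,0.034],[0,0,0]],[[0,0,0.044],[0,0,0]],[[0,0,0.05],[0,0,0]],[[0,0,0.053],[0,0,0]],[[0,0,0.055],[0,0,0]],[[0,0,0.056],[0,0,0]],[[0,0,0.056],[0,0,0]]]'
python3 go.py 560 -10 92.5 92.7
```

```text
t: 8.32
ee_pos: [559.9, -9.6, 93.5]
eef_rot: [0.0, -0.026, 1.0, -0.0]
wrist_force: [0.2, 0.5, -2.6]
gripper_width: 0.157
gripper_force: 49.1
t 8.3167 pos [559.9  -9.6  93.5] yaw 93.0 q [ 0.1   0.59 -0.2   1.87  0.17  0.7   1.43] F [ 0.2  0.5 -2.6] 0.15713877626641926 49.10658001899719
shift mm [-0.1 -0.5  1. ] turn [-0.   0.   0.3]
```

```bash
python3 -m crank '[[[0,0,0.0005],[0,0,0]],[[0,0,0.001],[0,0,0]],[[0,0,0.0015],[0,0,0]],[[0,0,0.0015],[0,0,0]]]'
```

```text
t: 8.65
ee_pos: [560.0, -9.6, 92.7]
eef_rot: [0.001, -0.026, 1.0, -0.0]
wrist_force: [-1.4, 0.7, 3.7]
gripper_width: 0.154
gripper_force: 50.1
```

Contact: the wrist force went from -2.6 to +3.7 N. Opening the gripper.

```bash
python3 -m crank '[[[0,0,0],[0,0,0]],[[0,0,0],[0,0,0]],[[0,0,0],[0,0,0]],[[0,0,0],[0,0,0]],[[0,0,0],[0,0,0]],[[0,0,0],[0,0,0]],[[0,0,0],[0,0,0]],[[0,0,0],[0,0,0]],[[0,0,0],[0,0,0]]]' 0
python3 -m crank '[[[0,0,-0.01],[0,0,0]],[[0,0,-0.025],[0,0,0]],[[0,0,-0.045],[0,0,0]],[[0,0,-0.07],[0,0,0]],[[0,0,-0.1],[0,0,0]],[[0,0,-0.13],[0,0,0]],[[0,0,-0.16],[0,0,0]],[[0,0,-0.16],[0,0,0]],[[0,0,-0.16],[0,0,0]]]'
python3 - <<'E'
from bench import *
from h import *
w=read_camera('wrist');s=read_camera('side')
for b in blobs(red(w['image']),200): 
    r=rectz(w,b,109);print(np.round(np.r_[r[0],r[1],r[2]],1))
for b in blobs(mask(s['image'],(105,150,90),(120,255,255)),100): print('blue',np.round(cv2.minAreaRect(b)[0],1))
cv2.imwrite('pics/end.png',np.hstack([cv2.resize(w['image'],(400,300)),cv2.resize(s['image'],(400,300))]))
E
```

```text
t: 9.4
ee_pos: [559.7, -9.6, 91.8]
eef_rot: [0.0, -0.026, 1.0, 0.0]
wrist_force: [1.7, -0.2, 1.1]
gripper_width: 0.998
gripper_force: 0.0
t: 10.15
ee_pos: [560.5, -9.5, 254.4]
eef_rot: [0.002, -0.026, 1.0, -0.0]
wrist_force: [0.1, -0.6, -1.0]
gripper_width: 1.001
gripper_force: 0.0
[559.9 -10.2  48.1  13.7   3. ]
blue [ 66.3 303.5]
blue [111.3 237.4]
blue [224.9 285.2]
```

View pics/end.png

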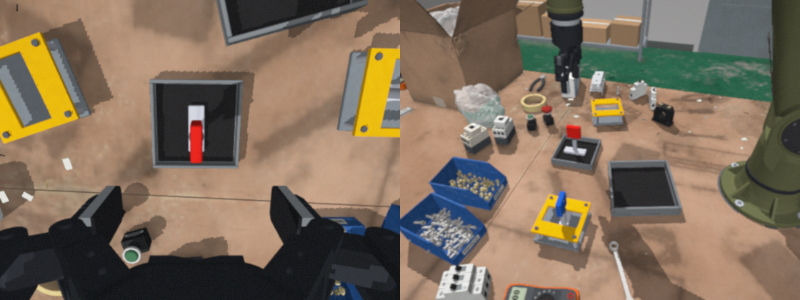

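The key stands upright in the small tray at (196,135) in the wrist view, released. The blue key hasn't moved: (224.9,285.2) in the side view, as at the start.

```bash
python3 -m crank '[[[0,0,0],[0,0,0]],[[0,0,0],[0,0,0]],[[0,0,0],[0,0,0]]]' >/dev/null; python3 -c "from bench import *;print(hand_in())"
```

```text
the job is handed in; nothing more can be done
None
```

I turned the red key into line with its slot, drew it up through the guard plate and stood it upright, released, in the small grey tray. I did not touch the blue key, and I handed the job in at about 10.5 s; no verdict was shown.

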